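Take the full bobbin off the winder and zero its counter

TASK

The thread winder has filled its bobbin. Draw the bobbin straight off the sloping spindle without wrenching it and set it down, not dropped, standing upright in the free pocket of the thread tray; and turn the winder's counter knob fully back to its zero stop, so that the winder is ready for the next bobbin. Leave the other bobbins and everything else on the desk where they are.

Things in the scene. Friction and masses are not known exactly. Their poses are not given: they have to be found in the camera images.
- winder: thread winder: white wedge-shaped console with a sloping aluminium face, 160 deep x 216 wide, 30 mm high in front, 122 behind, fixed. Origin: centre of its underside; x from its low front (robot side) to its high back, y to its left, z up. The outward normal of the face, also the direction of spindle and knob axis, is (-0.5, 0, 0.866) in these axes. Spindle left, counter right.
- spindle_foot (a point): foot of the spindle on its axis, on top of the platen (42 mm across, 5 mm off the face), where the bobbin's lower end sits. Its z axis is the spindle's axis, away from the face; its x axis points up the slope, y to the winder's left
- spindle_tip (a point): rounded tip of the steel spindle, 60 mm from spindle_foot along the axis; the spindle is 13 mm in diameter
- bobbin: the full bobbin on the spindle: pale wooden flanges, linen-coloured thread wound flush between them: a plain cylinder 46 mm across and 48 mm high with a 16 mm bore right through; 60 to 130 g. It sits loosely on the spindle (no catch), whose tip stands 12 mm out of it. Origin: centre of its lower end, z along its bore, at the start as the spindle's
- bobbin_center (a point): middle of the bobbin, on its axis, 24 mm from both ends
- counter (a joint): angle of the counter's reset knob, rad: 0 is the zero stop, positive is turned clockwise as seen looking onto the face; travel 0 to 2.4. It stays where it is left (friction 0.04 N m, no spring). Turned anticlockwise it comes back to zero, hard against the stop
- counter_grip (a point): mid-height of the knob's bar grip, on its axis, 18 mm off the face. The black bar is 31 long, 11 thick, 22 high; its top is 10 mm further out than this point; the skirt below it (34 across) has its top 11 mm nearer the face. Turns with the knob: z is the knob's axis away from the face, x runs along the bar towards the pointer; at zero x points straight up the slope
- dial_zero (a point): the zero tick on the dial, straight up the slope from the knob's axis and 30 mm from it; a low steel stop pin stands beside it, 6 mm off the face
- tray: wooden thread tray, 214 x 74 x 20 mm, fixed on the desk, three square pockets in a row along its x, pitch 70 mm, each 66 mm clear (walls 4 mm thick, floor 4 mm above the desk). Origin: centre of its underside; z up
- free_pocket (a point): centre of the floor of the tray's free pocket, marked by a thin grey felt disc 40 mm across lying there; which of the three pockets is free varies
- spare_a: a spare full bobbin, alike in shape and size, standing in a pocket of the tray. Origin: centre of its lower end
- spare_b: the other spare bobbin, standing in another pocket. Origin: centre of its lower end
- eraser: eraser 23 x 52 x 13 mm, loose, on the desk in front of the winder
- letter_clip: black letter clip 39 x 32 x 12 mm, loose, on the desk just behind the tray
- dropper: brown dropper bottle, 33 mm across, 102 mm high, loose, at the front left of the desk; origin: centre of its underside
Mind the look-alikes: they are no part of the job. What is shaped like the bobbin but black or blue is not meant.

How it is judged:
By the outcome, as a careful person would: the job done as asked, in the order asked, and still so for the second after the job is handed in, with the robot touching nothing.
It also fails if it takes over 56 s, if anything falls off the work surface, if the arm or the gripper's body presses on something with over 40 N, if the wrist force passes 120 N, or if a joint passes its speed limit or range.

ROBOT

A 7-joint arm with a two-finger parallel gripper is mounted at the origin on a cart in front of the work surface, level with it; the furniture and walls round the work are solid. World frame = base frame: x ahead of the robot, y to its left, z up, the work surface at z = 0. Lengths are in m, angles in rad, forces in N, time in s.
With the tool pointing down it reaches from about 0.425 to 1.025 m from the base axis. Payload 9.4 kg.
Tool frame: the origin (TCP) lies at the very end of the fingers, on their centre line; the grasp point (between the pads) lies 19 mm behind it (r.grip_depth is the distance from the TCP to the grasp point, in m); z points along the fingers, y is the line along which they close (so a half turn about z gives the same grasp; the last joint's range is limited). The gripper opens to 85 mm and grips with 20 to 120 N. Pads are 22 mm wide; open, the fingers measure 114 mm over their backs; the gripper's body (76 mm by 85 mm) begins 54 mm behind the grasp point. The pads swing forward as they close: fully open they stand 13 mm farther back than shut.
Start: joints at [1.075, 0.599, -0.003, 1.599, 0.002, 0.943, -0.08], TCP at [0.295, -0.662, 0.231] pointing down, gripper open.
Joint ranges: [-2.57, 2.57], [-0.35, 1.97], [-1.29, 1.29], [0.11, 2.56], [-1.05, 4.19], [0.11, 1.86], [-2.63, 2.63]. Speed limits (rad/s): [2.22, 2.22, 3.01, 3.01, 3.14, 3.14, 3.14].

INTERFACE

Orientations are given as [roll, pitch, yaw] about the fixed x, y, z axes, in that order (R = Rz(yaw) Ry(pitch) Rx(roll)).
In Python, from cell import get_obs, optics, r, nets gives the robot as it stands.
- The arm moves only by the shell command python3 -m inch 'ROWS' [OPENING] [FORCE]. ROWS is a JSON list of rows, 1 to 12 of them, each of 6 numbers: dx, dy, dz in m, then a rotation vector rx, ry, rz in rad; each row shifts and turns the commanded pose from where the row before left it, along the tool's axes as they then stand; what a row does not reach is not made up. A row lasts 1/10 s, in which the tool goes at most 0.05 m and 0.15 rad, less where a joint would pass 70% of its speed; a pose out of reach is approached as far as the arm can. OPENING is the opening from 0.0 (shut) to 1.0 (fully open), set as the command begins (- or left out keeps the last). The fingers move at their own pace and stop on an object; FORCE is the grip in N (left out, the last holds). Time passes only in rows, so rows that do not move let the fingers close. It prints the time, the measured TCP pose, the force, the opening and the grip force at its end. Input that does not fit is refused with a message, and nothing moves.
- get_obs(): the state, without advancing time (a new reading comes with each control period).
- optics.get_image(name): name is "scene" or "top"; returns a dict with "img" (420x560x3 uint8, red, green, blue), "fovy" (degrees; the focal length in pixels is half the picture's height over the tangent of half this angle, whatever the lens; pixels are square), "cx", "cy" (the principal point, pixels), "dist_coeffs" ([k1, k2, p1, p2, k3] as OpenCV has them; the pictures are not rectified), "world_from_camera" (4x4, takes a point from camera to world coordinates). Camera axes: x right, y up, looking along -z (the intrinsics and any distortion apply to the point x, -y, -z); pixel columns grow to the right and rows downward; lengths in m; the calibration is good to about 2 mm. A picture is of the moment at which its call begins. There is no depth.
- r.close_job(): hands the job in; it is judged then, once.
Trained networks look in a picture, given as the dict that the camera call returned (one of the last four; its "shot" number tells which), for a name from the list of things; names that differ only in an ending like _2 or _b are one class to them, and where a whole thing is asked for, a point or a joint stands for the part that bears it (a point fixed in the world has none). Each returns a list of dicts, best first, with "score" (0 to 1); they miss things now and then, are a little off and sometimes report something else, mostly with a low value. They report only what shows in the picture. A call takes as long as a camera call. They do not tell look-alikes from the thing itself.
- nets.look_for(picture, target): "extent" ([left, top, width, height] in pixels, round what is visible of it).
- nets.spot_point(picture, target): "location" ([column, row] in pixels: a listed point, or the origin of a listed thing).
The state is a dict: "time": time; "qpos": joint angles; "qvel": joint speeds; "joint_torque": joint torques, N m; "tool_pos": TCP position; "ee_rot": TCP orientation; "ft_force": force on the tool from outside, world axes, zero at the start; "ft_torque": the same for the moment, N m; "finger_gap": opening from 0.0 (shut) to 1.0 (fully open); "grasp_force": force on a finger pad.
Only numpy, scipy, OpenCV 4.12 (cv2) and the standard library are available. Lean on these libraries where they do the work, as an engineer would, in place of code of your own. Each camera call takes 0.05 s, during which the arm holds its last target. There are 200 camera calls.

## Working session

There is one attempt and no reset: what is moved stays moved. The work goes in short steps, Python scripts to look and compute and a shell command to move; the robot and the scene stay as the last step left them, time stands still between calls to the robot, and variables do not carry over. Pictures are saved under pics/ and viewed, at most 10 in all, crops included, and the job is handed in when it is done.

```bash
mkdir -p pics; ls; cat > h.py <<'E'
import numpy as np, cv2
from cell import get_obs, optics, r, nets
from scipy.spatial.transform import Rotation as R
def K(p):
    f=p["img"].shape[0]/2/np.tan(np.radians(p["fovy"])/2)
    return np.array([[f,0,p["cx"]],[0,f,p["cy"]],[0,0,1]])
def ray(p,uv):
    x,y=cv2.undistortPoints(np.array([[uv]],float),K(p),np.array(p["dist_coeffs"],float))[0,0]
    T=np.array(p["world_from_camera"]); d=T[:3,:3]@[x,-y,-1]
    return T[:3,3],d/np.linalg.norm(d)
def proj(p,X):
    T=np.linalg.inv(np.array(p["world_from_camera"])); X=np.atleast_2d(X)
    c=X@T[:3,:3].T+T[:3,3]; c=c*[1,-1,-1]
    return cv2.projectPoints(c,np.zeros(3),np.zeros(3),K(p),np.array(p["dist_coeffs"],float))[0][:,0]
def tri(rays):
    A=np.zeros((3,3));b=np.zeros(3)
    for o,d in rays:
        M=np.eye(3)-np.outer(d,d);A+=M;b+=M@o
    X=np.linalg.solve(A,b)
    return X,[float(np.linalg.norm((np.eye(3)-np.outer(d,d))@(X-o))) for o,d in rays]
def onz(p,uv,z):
    o,d=ray(p,uv); return o+d*(z-o[2])/d[2]
E
python3 - <<'E'
from h import *
P={n:optics.get_image(n) for n in("scene","top")}
for n,p in P.items():
    cv2.imwrite(f"pics/{n}0.png",p["img"][:,:,::-1])
    print(n,np.round(p["world_from_camera"],3).tolist(),p["fovy"])
for t in["winder","spindle_foot","spindle_tip","bobbin","bobbin_center","counter_grip","dial_zero","tray","free_pocket","spare_a","eraser","letter_clip","dropper"]:
    L={n:[(np.round(q["location"]).tolist(),round(q["score"],2)) for q in nets.spot_point(p,t)] for n,p in P.items()}
    print(t,L)
    if L["scene"] and L["top"]:
        X,e=tri([ray(P[n],nets.spot_point(P[n],t)[0]["location"]) for n in P]); print("   ",X.round(4),np.round(e,4))
o=get_obs();print(o)
E
```

```text
pics
scene [[0.902, -0.377, 0.211, 0.748], [0.432, 0.794, -0.428, -0.489], [-0.006, 0.477, 0.879, 1.071], [0.0, 0.0, 0.0, 1.0]] 49.49017528665692
top [[0.108, 0.973, -0.206, 0.298], [-0.994, 0.105, -0.022, -0.006], [0.001, 0.207, 0.978, 1.263], [0.0, 0.0, 0.0, 1.0]] 45.352614646623245
winder {'scene': [([312.0, 197.0], 0.68)], 'top': [([245.0, 222.0], 0.88)]}
    [ 0.5396  0.1124 -0.0185] [0.0035 0.0035]
spindle_foot {'scene': [([312.0, 164.0], 0.63), ([272.0, 278.0], 0.55), ([288.0, 130.0], 0.31)], 'top': [([220.0, 220.0], 0.69), ([221.0, 219.0], 0.31)]}
    [0.5169 0.1625 0.0658] [0.0025 0.0025]
spindle_tip {'scene': [([271.0, 276.0], 0.58), ([304.0, 149.0], 0.56), ([326.0, 297.0], 0.51)], 'top': [([221.0, 227.0], 0.71)]}
    [ 0.5198  0.1069 -0.4121] [0.1297 0.1297]
bobbin {'scene': [([309.0, 159.0], 0.92), ([253.0, 142.0], 0.75), ([278.0, 347.0], 0.65)], 'top': [([222.0, 218.0], 0.86), ([202.0, 301.0], 0.84), ([406.0, 195.0], 0.72)]}
    [0.515  0.1517 0.1   ] [0.0043 0.0043]
bobbin_center {'scene': [([266.0, 140.0], 0.8), ([308.0, 156.0], 0.67), ([276.0, 339.0], 0.66)], 'top': [
[... 1132 characters left out ...]
([ 1.07528076,  0.59929014, -0.00250378,  1.599433  ,  0.00175601,
        0.94287774, -0.07979489]), 'qvel': array([ 2.44622830e-05, -3.00034388e-05,  5.97555856e-04,  1.24883170e-03,
       -2.86684528e-04, -5.06507781e-04, -1.98860149e-03]), 'joint_torque': array([ 1.64041294e-04, -7.76199675e+01,  1.56382609e+00, -2.58374619e+01,
        1.24119868e-02,  2.22481161e-03,  4.83402869e-05]), 'tool_pos': array([ 0.29484213, -0.66232472,  0.23126998]), 'ee_rot': array([-3.14158732e+00,  9.22601677e-06,  4.18819738e-01]), 'ft_force': array([ 0.29037166, -0.73207192, -0.10974765]), 'ft_torque': array([ 0.00160753, -0.02707724,  0.02878154]), 'grasp_force': 0.0, 'finger_gap': 0.9974251212975901}
```

View both.

```bash
python3 - <<'E'
import cv2
s=cv2.imread("pics/scene0.png")[90:370,190:400]; t=cv2.imread("pics/top0.png")[130:330,150:430]
cv2.imwrite("pics/s1.png",cv2.resize(s,None,fx=2.14,fy=2.14,interpolation=cv2.INTER_CUBIC))
cv2.imwrite("pics/t1.png",cv2.resize(t,None,fx=2.8,fy=2.8,interpolation=cv2.INTER_CUBIC))
E
```

```text
(no output)
```

View pics/s1.png

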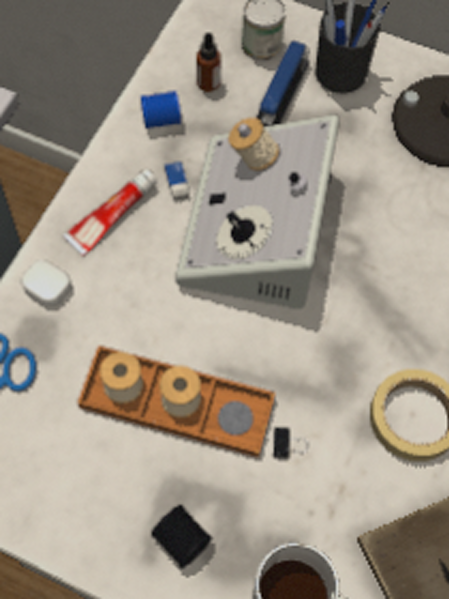

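View pics/t1.png

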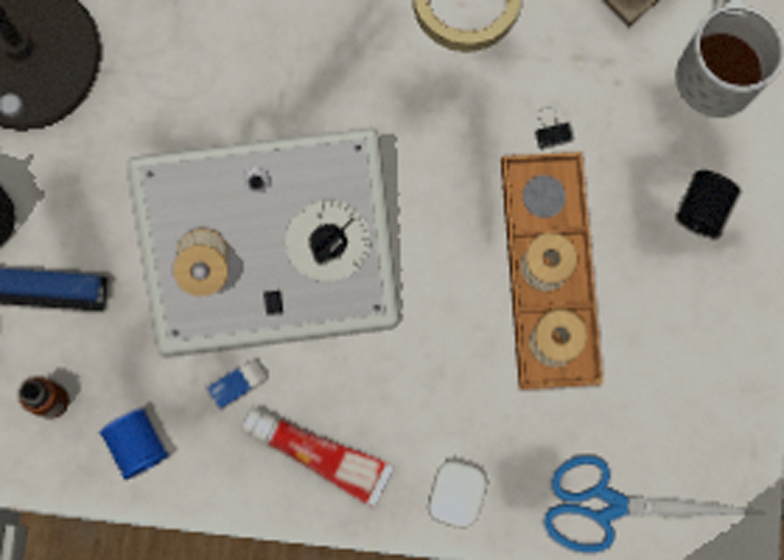

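Top view (full-image px): the bobbin is on the spindle at (222,225). Things that could be taken for it are the spares in the tray at (347,223) and (349,250), the black cylinder at (403,203) and the blue one at (198,288). The wooden bobbin on the spindle at scene (307,152) is the right one. The free pocket has the grey disc, at top (344,200) and scene (300,285). Next, close crops of the winder.

```bash
python3 - <<'E'
from h import *
for n,(x,y,w,h,s) in {"top":(190,170,110,92,6),"scene":(268,136,90,110,5.4)}.items():
    im=np.mean([optics.get_image(n)["img"].astype(float) for _ in range(2)],0).astype(np.uint8)
    c=cv2.resize(im[y:y+h,x:x+w,::-1],None,fx=s,fy=s,interpolation=cv2.INTER_CUBIC)
    for u in range(x-x%10+10,x+w,10): cv2.putText(c,str(u),(int((u-x)*s),10),0,.35,(0,0,255));cv2.line(c,(int((u-x+.5)*s),12),(int((u-x+.5)*s),18),(0,0,255))
    for v in range(y-y%10+10,y+h,10): cv2.putText(c,str(v),(0,int((v-y+.5)*s)+4),0,.35,(0,0,255));cv2.line(c,(24,int((v-y+.5)*s)),(30,int((v-y+.5)*s)),(0,0,255))
    cv2.imwrite(f"pics/{n}2.png",c)
E
```

```text
(no output)
```

View pics/top2.png

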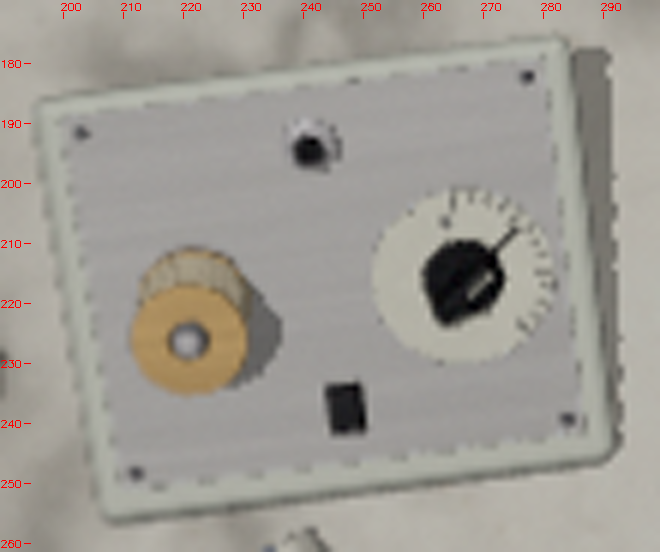

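View pics/scene2.png

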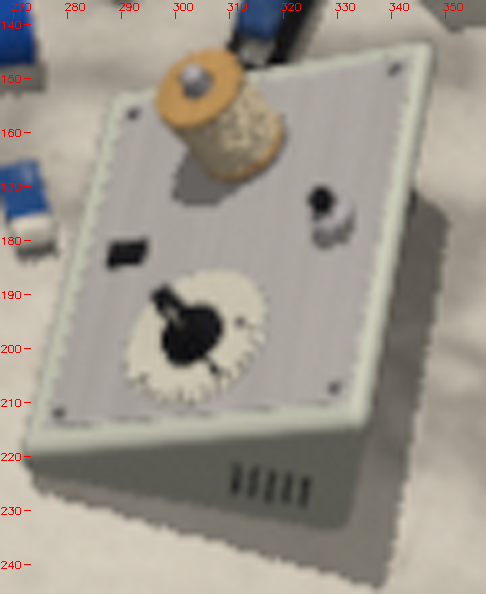

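```bash
cat > fit.py <<'E'
from h import *
from scipy.optimize import least_squares
P={n:optics.get_image(n) for n in("top","scene")}
C={"top":{"bl":(203.2,191.5),"br":(277.5,182.2),"fr":(284.2,239.5),"fl":(212.3,248.3),"fla":(220.8,225.8),"tip":(220.8,226.2),"dial":(266.8,215.3),"ptr":(275.8,208.),"zero":(265,203)},
"scene":{"bl":(340.6,148.1),"br":(329.4,207.2),"fr":(278.4,211.8),"fl":(292.1,156.6),"fla":(304.7,151.8),"tip":(303.8,149.8),"dial":(304.,197.9),"ptr":(307.7,204.8),"zero":(314,193)}}
for k in C["top"]:
    X,e=tri([ray(P[n],C[n][k]) for n in C]);print(k,X.round(4),np.round(e[0],4))
def model(q):
    x,y,yaw,zc,a,b,su,sv,ku,kv,ang=q[:11]
    Rz=R.from_euler("z",yaw).as_matrix();c3=np.sqrt(3)/2
    ex=Rz@[c3,0,.5];ey=Rz@[0,1,0];n=Rz@[-.5,0,c3];o=np.array([x,y,zc])
    S=o+su*ex+sv*ey;D=o+ku*ex+kv*ey
    d={"bl":o+a*ex+b*ey,"br":o+a*ex-b*ey,"fr":o-a*ex-b*ey,"fl":o-a*ex+b*ey,"fla":S+.053*n,"tip":S+.064*n,"dial":D,
     "ptr":D+.028*(np.cos(ang)*ex-np.sin(ang)*ey)+.004*n,"zero":D+.03*ex}
    return d,ex,ey,n,S,D
def res(q):
    d=model(q)[0];out=[]
    for i,m in enumerate(C):
        off=q[11+3*i:14+3*i]
        for k in C[m]: out+=list(proj(P[m],d[k]+off)[0]-C[m][k])
    return np.r_[np.array(out)/.5,q[11:]/.002,(q[3]-.076)/.002]
s=least_squares(res,np.r_[.55,.1,.15,.076,.075,.09,0,.06,0,-.06,.9,np.zeros(6)]);q=s.x
d,ex,ey,n,S,D=model(q)
if __name__=="__main__":
    print(q.round(4));print("rms",np.sqrt(np.mean(s.fun[:36]**2))*.5);print(np.round(s.fun[:36].reshape(2,9,2)*.5,1).tolist())
    print("foot",S+.005*n,"tip",S+.065*n,"knob",D+.018*n,"n",n,"ex",ex)
    for k in("fp","t"): pass
    for z,uv in((.004,(344.0,199.5)),):
        print("pocket top",onz(P["top"],(150+544/2.8-.5,130+196/2.8-.5),z),"scene",onz(P["scene"],(190+235/2.14-.5,90+418/2.14-.5),z))
E
python3 fit.py
```

```text
bl [0.5737 0.2057 0.1126] 0.0002
br [0.6152 0.0331 0.1122] 0.0001
fr [0.4919 0.0035 0.0401] 0.0005
fl [0.4506 0.1768 0.0377] 0.0003
fla [0.4957 0.1527 0.1167] 0.0004
tip [0.4934 0.1515 0.1254] 0.0005
dial [0.5411 0.0514 0.073 ] 0.0005
ptr [0.5594 0.0316 0.0831] 0.0008
zero [0.5639 0.0576 0.1042] 0.0007
[ 5.326e-01  1.050e-01  2.351e-01  7.570e-02  7.310e-02  8.880e-02
  2.500e-03  5.290e-02 -4.400e-03 -5.240e-02  9.985e-01 -2.000e-04
 -6.000e-04  9.000e-04  2.000e-04  6.000e-04 -1.200e-03]
rms 0.7049064260975003
[[[-0.0, 0.0], [0.1, 0.1], [-0.0, -0.0], [0.2, 0.2], [0.7, -0.9], [0.5, 0.3], [-0.6, -0.3], [-0.6, 0.4], [-0.3, 0.2]], [[0.1, 0.1], [0.1, -0.1], [0.1, 0.1], [0.2, -0.2], [0.2, -0.6], [-0.9, -1.2], [0.3, -0.5], [-0.6, -0.8], [0.7, 3.2]]]
foot [0.51998433 0.15645574 0.08133976] tip [0.49080948 0.14946801 0.13330128] knob [0.53233829 0.05107133 0.08911528] n [-0.48624746 -0.11646206  0.8660254 ] ex [0.8422053 0.2017182 0.5      ]
pocket top [ 0.61746272 -0.1385373   0.004     ] scene [ 0.61783406 -0.13935574  0.004     ]
```

```bash
cat > d.py <<'E'
# usage: d.py spec ; prints what remains to target, in tool axes
import sys,json
from h import *
n=np.array([-.48625,-.11646,.86603]);ex=np.array([.84221,.20172,.5]);ey=np.cross(n,ex)
foot=np.array([.5200,.1565,.0813]);knob=np.array([.5323,.0511,.0891])
RF=np.c_[ex,-ey,-n]                       # tool square to the face
def RK(a): return RF@R.from_euler("z",a).as_matrix()
RD=R.from_euler("xyz",[np.pi,0,.2]).as_matrix()
def show(p,Rt):
    o=get_obs();Rc=R.from_euler("xyz",o["ee_rot"]).as_matrix();dp=np.array(p)-o["tool_pos"]
    print("t",round(o["time"],2),"shift(cur axes)",(Rc.T@dp).round(4),"rot",R.from_matrix(Rc.T@Rt).as_rotvec().round(4),"shift(target axes)",(Rt.T@dp).round(4),"F",o["ft_force"].round(1),"M",o["ft_torque"].round(2),"q",o["qpos"].round(2))
exec("show("+sys.argv[1]+")")
E
python3 d.py 'foot+.12*n,RF'
```

```text
t 2.9 shift(cur axes) [ 0.4797 -0.6675  0.046 ] rot [-0.0481  0.5221  0.1795] shift(target axes) [ 0.2798 -0.7439  0.2147] F [ 0.6 -0.4 -1. ] M [-0.02 -0.04 -0.02] q [ 1.08  0.6  -0.    1.6   0.    0.94 -0.08]
```

```bash
python3 -m inch '[[0,0,-0.04,0,0,0],[0,0,-0.04,0,0,0],[0,0,-0.04,0,0,0]]' 1.0 25; python3 d.py 'foot+.12*n,RF'
```

```text
time: 3.2
tool_pos: [0.2947, -0.6621, 0.3525]
ee_rot: [-3.141, 0.0, 0.419]
ft_force: [0.5, -0.8, 0.1]
finger_gap: 0.998
grasp_force: 0.0
t 3.2 shift(cur axes) [ 0.4798 -0.6671  0.1677] rot [-0.0487  0.5222  0.1794] shift(target axes) [ 0.2193 -0.7437  0.3198] F [ 0.5 -0.8  0.1] M [-0.05 -0.04  0.02] q [ 1.07  0.51  0.01  1.46 -0.    1.18 -0.08]
```

```bash
python3 -m inch '[[0.03,-0.033,0,0,0,0],[0.03,-0.033,0,0,0,0],[0.03,-0.033,0,0,0,0],[0.03,-0.033,0,0,0,0],[0.03,-0.033,0,0,0,0],[0.03,-0.033,0,0,0,0],[0.03,-0.033,0,0,0,0],[0.03,-0.033,0,0,0,0],[0.03,-0.033,0,0,0,0],[0.03,-0.033,0,0,0,0]]'; python3 d.py 'foot+.12*n,RF'
```

```text
time: 4.2
tool_pos: [0.4349, -0.2372, 0.3516]
ee_rot: [3.141, -0.0, 0.419]
ft_force: [0.9, -0.1, 0.2]
finger_gap: 0.996
grasp_force: 0.0
t 4.2 shift(cur axes) [ 0.1787 -0.3361  0.1662] rot [-0.0474  0.5217  0.1796] shift(target axes) [ 0.0159 -0.363   0.2013] F [ 0.9 -0.1  0.2] M [-0.01 -0.06 -0.03] q [ 0.51  0.19 -0.15  1.95  0.04  1.   -0.81]
```

```bash
python3 -m inch '[[0,0,0,-0.012,0.13,0.045],[0,0,0,-0.012,0.13,0.045],[0,0,0,-0.012,0.13,0.045],[0,0,0,-0.012,0.13,0.045]]';python3 -m inch '[[0,-0.04,0,0,0,0],[0,-0.04,0,0,0,0],[0,-0.04,0,0,0,0],[0,-0.04,0,0,0,0],[0,-0.04,0,0,0,0],[0,-0.04,0,0,0,0],[0,-0.04,0,0,0,0],[0,-0.04,0,0,0,0],[0.016,-0.04,0,0,0,0],[0,0,0,0,0,0]]'; python3 d.py 'foot+.12*n,RF'
```

```text
time: 4.6
tool_pos: [0.4346, -0.2385, 0.3518]
ee_rot: [3.14, -0.508, 0.241]
ft_force: [1.2, 0.7, 0.3]
finger_gap: 1.0
grasp_force: 0.0
time: 5.6
tool_pos: [0.3618, 0.1205, 0.3605]
ee_rot: [3.138, -0.506, 0.254]
ft_force: [0.3, -1.2, 0.1]
finger_gap: 0.998
grasp_force: 0.0
t 5.6 shift(cur axes) [0.0043 0.0031 0.2029] rot [-0.006   0.0171  0.0163] shift(target axes) [0.0009 0.0019 0.2029] F [ 0.3 -1.2  0.1] M [-0.18  0.48 -0.06] q [ 0.7  -0.27 -0.94  2.4  -0.49  0.43 -1.19]
```

```bash
python3 -m inch '[[0.001,0.001,0.04,0,0,0],[0,0.001,0.04,0,0,0],[0,0,0.04,0,0,0],[0,0,0.04,0,0,0],[0,0,0.03,0,0,0],[0,0,0,0,0,0],[0,0,0,0,0,0]]'; python3 d.py 'foot+.12*n,RF'; python3 - <<'E'
from h import *
for n,(x,y,w,h,s) in {"top":(190,150,110,110,5),"scene":(258,100,110,150,4)}.items():
    cv2.imwrite(f"pics/{n}3.png",cv2.resize(optics.get_image(n)["img"][y:y+h,x:x+w,::-1],None,fx=s,fy=s,interpolation=cv2.INTER_CUBIC))
E
```

```text
time: 6.3
tool_pos: [0.3753, 0.0973, 0.293]
ee_rot: [3.104, -0.428, 0.232]
ft_force: [0.2, -0.3, 0.5]
finger_gap: 0.999
grasp_force: 0.0
t 6.3 shift(cur axes) [ 0.0411 -0.0293  0.1362] rot [ 0.0391  0.0953 -0.0011] shift(target axes) [ 0.028  -0.0238  0.1405] F [ 0.2 -0.3  0.5] M [-0.02  0.45  0.04] q [ 0.69 -0.01 -1.15  2.46  0.4   0.3  -2.16]
```

View pics/scene3.png

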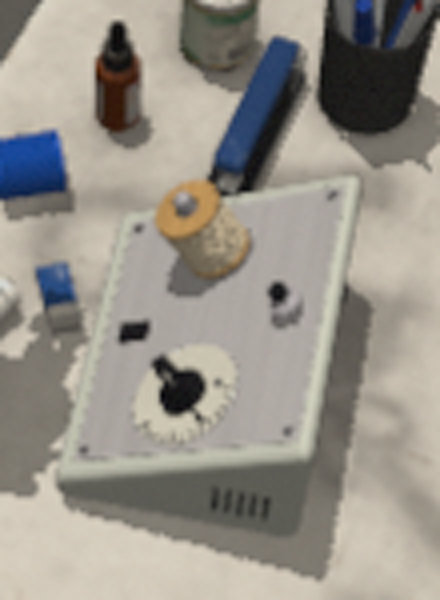

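The scene is untouched: the bobbin is still on its spindle and nothing has moved. The elbow has swung to awkward joint angles, so I'll go back to tool-down farther out and re-approach.

```bash
python3 d.py '[.58,.15,.36],RD';python3 -m inch '[[0,0,-0.03,0,-0.05,0],[0.01,0,-0.03,0.01,-0.1,0],[0.03,0,0,0.01,-0.1,0],[0.04,0,0,0.01,-0.1,0],[0.04,0,0,0,-0.05,0],[0.04,0,0,0,0,0],[0.04,0,0,0,0,0],[0,0,0,0,0,0]]'; python3 d.py '[.58,.15,.36],RD'
```

```text
t 6.4 shift(cur axes) [ 0.2197 -0.0057  0.0272] rot [ 0.0315 -0.4301  0.0221] shift(target axes) [ 0.2109 -0.0112 -0.0666] F [-0.3 -0.7 -0.5] M [-0.02  0.49 -0.  ] q [ 0.69 -0.02 -1.15  2.46  0.4   0.3  -2.16]
time: 7.2
tool_pos: [0.554, 0.1326, 0.361]
ee_rot: [3.126, -0.054, 0.213]
ft_force: [-0.3, -0.4, 0.9]
finger_gap: 0.998
grasp_force: 0.0
t 7.2 shift(cur axes) [ 0.029  -0.0116  0.0024] rot [ 0.0151 -0.0538  0.013 ] shift(target axes) [ 0.0289 -0.0119  0.001 ] F [-0.3 -0.4  0.9] M [-0.01  0.08  0.02] q [ 0.39  0.42 -1.03  1.79  0.43  1.12 -2.14]
```

```bash
python3 -m inch '[[0.03,-0.012,0,0,-0.03,0],[0.03,0,0,0,0,0],[0.03,0,0,0,0,0],[0,0,0,0,0,0],[0,0,0,0,0,0]]' >/dev/null; python3 d.py 'foot+.12*n,RF'
cat > kin.py <<'E'
import numpy as np, itertools
from scipy.optimize import least_squares
from scipy.spatial.transform import Rotation as R
D=[([1.0753,.5993,-.0025,1.5994,.0018,.9429,-.0798],[.2948,-.6623,.2313],[-3.1416,0,.4188]),
([1.07,.51,.01,1.46,0,1.18,-.08],[.2947,-.6621,.3525],[-3.141,0,.419]),
([.51,.19,-.15,1.95,.04,1.,-.81],[.4349,-.2372,.3516],[3.141,0,.419]),
([.70,-.27,-.94,2.40,-.49,.43,-1.19],[.3618,.1205,.3605],[3.138,-.506,.254]),
([.69,-.01,-1.15,2.46,.4,.3,-2.16],[.3753,.0973,.293],[3.104,-.428,.232]),
([.39,.42,-1.03,1.79,.43,1.12,-2.14],[.554,.1326,.361],[3.126,-.054,.213])]
def fk(q,g,sg):
    h,r0,y0,L1,e,y1,L2,y2,w,Lt,o1,o7=g
    rz=lambda a:R.from_euler("z",a).as_matrix(); ry=lambda a:R.from_euler("y",a).as_matrix()
    A=rz(sg[0]*q[0]+o1);p=np.array([0,0,h])+A@[r0,y0,0]
    A=A@ry(q[1])@rz(sg[1]*q[2]);p=p+A@[e,y1,L1]
    A=A@ry(q[3])@rz(sg[2]*q[4]);p=p+A@[-e,y2,L2]
    A=A@ry(q[5]);p=p+A@[w,0,0]
    A=A@rz(sg[3]*q[6]+o7);p=p+A@[0,0,Lt]
    return p,A
def res(g,sg):
    o=[]
    for q,p,e in D:
        P,A=fk(q,g,sg);o+=list((P-p)/.005);o+=list((R.from_matrix(A.T)*R.from_euler("xyz",e)).as_rotvec()/.01)
    return np.r_[o,(np.array(g)-g0)*[1,3,3,1,3,3,1,3,3,1,.1,.1]]
g0=np.array([.3,0,0,.5,0,0,.5,0,0,.2,0,0])
def best():
    b=None
    for s in itertools.product([1,-1],repeat=4):
        if s[0]==1: continue
        for o7 in(0,np.pi/2,np.pi,-np.pi/2):
            for o1 in (0,):
                x=g0.copy();x[10]=o1;x[11]=o7
                f=least_squares(res,x,args=(s,),max_nfev=60)
                if b is None or f.cost<b[0]: b=(f.cost,s,f.x,f.fun)
    return b
if __name__=="__main__":
    b=best();print(b[0],b[1],b[2].round(3));print(b[3][:36].reshape(6,6).round(1))
E
python3 kin.py
```

```text
t 7.7 shift(cur axes) [-0.1775 -0.0205  0.1746] rot [ 0.0243  0.5012 -0.0151] shift(target axes) [-0.2394 -0.0207  0.0684] F [-1.   0.1  0. ] M [ 0.    0.02 -0.05] q [ 0.26  0.54 -0.97  1.59  0.5   1.25 -2.16]
2.5104227338857354 (-1, -1, -1, -1) [ 3.050e-01  1.000e-03 -3.200e-02  6.470e-01 -8.000e-03 -2.300e-02
  4.470e-01 -2.000e-03 -6.000e-03  3.410e-01  3.000e-03  1.575e+00]
[[ 0.4  0.1  0.3 -0.   0.  -0.1]
 [-0.3 -0.1 -0.3 -0.7  0.6 -0.8]
 [-0.2 -0.1  0.2  0.6  0.1 -0.1]
 [ 0.2 -0.  -0.2  0.2 -0.2  0.7]
 [-0.2  0.2 -0.1 -0.8  0.3  0.6]
 [ 0.1 -0.1 -0.  -0.5  0.6 -0.3]]
```

```bash
cat >> d.py <<'E'
E
python3 - <<'E'
s=open("d.py").read()
add='''
def tilt(t): # tool tilted t rad from straight down, forward, in the winder's vertical plane
    return R.from_rotvec(ey*(np.pi/6-t)).as_matrix()@RF
def B(t,l,hg=.040): # bobbin grasp, tool tilt t forward, lifted by l
    Rt=tilt(t); return foot+(hg+l)*n+.024*Rt[:,2],Rt
pk=np.array([.6177,-.1390,.004])
def PL(t,h,hg=.040):
    Rt=R.from_rotvec(ey*(np.pi/6-(t-np.pi/6)) ).as_matrix()@RF
    return pk+[0,0,hg+h]+.024*Rt[:,2],Rt
def KN(th,tau,off): # knob: bar angle th, tilt tau, TCP height off the face
    b=np.cos(th)*ex-np.sin(th)*ey; z=-np.cos(tau)*n-np.sin(tau)*b; y=np.cross(n,b)*-1
    c=knob-.018*n+off*n; return c,np.c_[np.cross(y,z),y,z]
'''
open("d.py","w").write(s.replace('exec("show',add+'if __name__=="__main__": exec("show').replace('show("+sys.argv[1]+")','show("+sys.argv[1]+")'))
E
cat > ik.py <<'E'
from kin import *; import d
b=best();g,sg=b[2],b[1]
lo=np.array([-2.57,-.35,-1.29,.11,-1.05,.11,-2.63]);hi=np.array([2.57,1.97,1.29,2.56,4.19,1.86,2.63])
def ik(t,q0):
    def f(q):
        p,A=fk(q,g,sg);return np.r_[(p-t[0])/.002,R.from_matrix(A.T@t[1]).as_rotvec()/.01,.05*(q-q0)]
    s=least_squares(f,np.clip(q0,lo+.01,hi-.01),bounds=(lo,hi));return s.x,np.linalg.norm(s.fun[:6])
q=np.array([.26,.54,-.97,1.59,.5,1.25,-2.16])
for a in(0,.13,.26):
    print("tilt",a);c=q
    for l in(.1,0,.1): c,e=ik(d.B(a,l),c);print(l,c.round(2),round(e,1))
    c,e=ik(d.PL(a,.08),c);print("pl",c.round(2),round(e,1))
for tau in(.3,.4,.52):
    print("knob",tau);c=q
    for th,of in((1,.06),(1,.015),(.5,.015),(0,.015),(0,.07)): c,e=ik(d.KN(th,tau,of),c);print(th,of,c.round(2),round(e,1))
print(d.KN(0,0,0.01)[1].round(2),d.RF.round(2))
E
python3 ik.py
```

```text
tilt 0
0.1 [ 0.24  0.53 -0.92  2.17  0.64  0.74 -2.45] 0.0
0 [ 0.12  0.69 -0.77  2.14  0.83  0.64 -2.58] 0.0
0.1 [ 0.24  0.53 -0.93  2.17  0.64  0.74 -2.45] 0.0
pl [ 0.46  0.96 -0.74  1.54  0.6   1.45 -1.8 ] 0.0
tilt 0.13
0.1 [ 0.21  0.47 -0.88  2.26  0.79  0.58 -2.6 ] 0.0
0 [-0.12  0.59 -0.42  2.24  0.88  0.34 -2.63] 0.0
0.1 [ 0.04  0.41 -0.64  2.27  0.63  0.49 -2.42] 0.0
pl [ 0.4   0.85 -0.56  1.63  0.5   1.22 -1.7 ] 0.0
tilt 0.26
0.1 [-0.15  0.35 -0.39  2.37  0.83  0.28 -2.63] 0.0
0 [-0.37  0.55 -0.08  2.31  0.88  0.11 -2.63] 4.9
0.1 [-0.25  0.34 -0.27  2.38  0.71  0.24 -2.51] 0.0
pl [ 0.34  0.77 -0.41  1.72  0.41  1.   -1.61] 0.0
knob 0.3
1 0.06 [ 0.51  0.59 -0.68  2.3   0.34  0.11 -2.63] 5.7
1 0.015 [ 0.45  0.68 -0.62  2.25  0.36  0.11 -2.63] 9.5
0.5 0.015 [ 0.22  0.61 -0.44  2.27  0.73  0.11 -2.63] 2.7
0 0.015 [-0.06  0.58 -0.19  2.3   1.1   0.11 -2.63] 0.5
0 0.07 [ 0.11  0.48 -0.41  2.32  0.92  0.24 -2.46] 0.0
knob 0.4
1 0.06 [ 0.59  0.64 -0.76  2.28  0.23  0.14 -2.48] 0.0
1 0.015 [ 0.53  0.72 -0.7   2.25  0.4   0.11 -2.63] 1.4
0.5 0.015 [ 0.35  0.66 -0.6   2.21  0.62  0.25 -2.5 ] 0.0
0 0.015 [ 0.15  0.62 -0.5   2.22  0.89  0.37 -2.42] 0.0
0 0.07 [ 0.24  0.53 -0.61  2.24  0.77  0.44 -2.31] 0.0
knob 0.52
1 0.06 [ 0.7   0.72 -0.88  2.2   0.22  0.32 -2.43] 0.0
1 0.015 [ 0.63  0.79 -0.81  2.18  0.25  0.26 -2.44] 0.0
0.5 0.015 [ 0.43  0.72 -0.71  2.12  0.47  0.45 -2.33] 0.0
0 0.015 [ 0.22  0.67 -0.62  2.12  0.73  0.57 -2.27] 0.0
0 0.07 [ 0.29  0.58 -0.7   2.14  0.65  0.63 -2.2 ] 0.0
[[ 0.84  0.23  0.49]
 [ 0.2  -0.97  0.12]
 [ 0.5   0.   -0.87]] [[ 0.84  0.23  0.49]
 [ 0.2  -0.97  0.12]
 [ 0.5   0.   -0.87]]
```

```bash
sed -i 's/^    o=get_obs();Rc=/    Rt=np.array(Rt)*[-1,-1,1];o=get_obs();Rc=/' d.py
python3 -m inch '[[0,0,0,0,0,-0.15],[0,0,0,0,0,-0.15],[0,0,0,0,0,-0.15],[0,0,0,0,0,-0.15],[0,0,0,0,0,-0.15],[0,0,0,0,0,-0.15],[0,0,0,0,0,-0.15],[0,0,0,0,0,-0.15],[0,0,0,0,0,-0.15],[0,0,0,0,0,-0.15],[0,0,0,0,0,-0.15]]' >/dev/null; python3 -m inch '[[0,0,0,0,0,-0.15],[0,0,0,0,0,-0.15],[0,0,0,0,0,-0.15],[0,0,0,0,0,-0.15],[0,0,0,0,0,-0.15],[0,0,0,0,0,-0.15],[0,0,0,0,0,-0.15],[0,0,0,0,0,-0.15],[0,0,0,0,0,-0.15],[0,0,0,0,0,-0.15],[0,0,0,0,0,0]]'; python3 d.py '*B(.13,.08)'
```

```text
time: 9.9
tool_pos: [0.6344, 0.1621, 0.3648]
ee_rot: [-3.12, 0.023, -2.916]
ft_force: [-1.2, -0.1, -0.0]
finger_gap: 1.007
grasp_force: 0.0
t 9.9 shift(cur axes) [0.1743 0.0239 0.1989] rot [-0.0225 -0.1067 -0.0085] shift(target axes) [0.1943 0.0212 0.1797] F [-1.2 -0.1 -0. ] M [ 0.03  0.   -0.01] q [ 0.38  0.67 -1.28  1.58  0.69  1.38  0.82]
```

```bash
python3 -m inch '[[0.035,0.005,0,-0.011,-0.05,-0.004],[0.035,0.005,0.02,-0.011,-0.05,-0.004],[0.035,0.005,0.03,0,0,0],[0.035,0.003,0.03,0,0,0],[0.035,0.003,0.03,0,0,0],[0.019,0,0.03,0,0,0],[0,0,0.03,0,0,0],[0,0,0,0,0,0]]'; python3 d.py '*B(.13,.08)'
```

```text
time: 10.7
tool_pos: [0.4606, 0.1422, 0.1745]
ee_rot: [-3.141, 0.119, -2.914]
ft_force: [-0.4, -0.5, 0.9]
finger_gap: 0.999
grasp_force: 0.0
t 10.7 shift(cur axes) [-0.0026  0.0001  0.0135] rot [-0.0019 -0.0106 -0.0073] shift(target axes) [-0.0025  0.0001  0.0135] F [-0.4 -0.5  0.9] M [-0.02  0.07  0.01] q [ 0.34  0.58 -1.11  2.24  0.92  0.73  0.39]
```

```bash
python3 d.py '*B(.13,.0)'; python3 -m inch '[[-0.002,0,0.013,-0.002,-0.01,-0.007],[0,0,0,0,0,0]]' >/dev/null; python3 d.py '*B(.13,.0)'
```

```text
t 10.7 shift(cur axes) [-0.0341  0.0005  0.087 ] rot [-0.0019 -0.0106 -0.0073] shift(target axes) [-0.0332  0.0001  0.0874] F [-0.4 -0.5  0.9] M [-0.02  0.07  0.01] q [ 0.34  0.58 -1.11  2.24  0.92  0.73  0.39]
t 10.9 shift(cur axes) [-0.0285 -0.001   0.0766] rot [0.0014 0.0034 0.0004] shift(target axes) [-0.0288 -0.0009  0.0765] F [ 0.6 -0.2 -0.1] M [-0.04  0.13 -0.03] q [ 0.32  0.59 -1.08  2.25  0.97  0.7   0.36]
```

```bash
python3 -m inch '[[-0.003,-0.0002,0.0096,0,0,0],[-0.0036,-0.0002,0.0096,0,0,0],[-0.0036,-0.0002,0.0096,0,0,0],[-0.0036,-0.0002,0.0096,0,0,0],[-0.0036,-0.0002,0.0096,0,0,0],[-0.0036,0,0.0096,0,0,0],[-0.0036,0,0.0096,0,0,0],[-0.0036,0,0.0096,0,0,0],[0,0,0,0,0,0]]'; python3 d.py '*B(.13,.0)'; python3 - <<'E'
from h import *
a=[]
for n,(x,y,w,h) in {"top":(180,150,110,120),"scene":(258,100,110,120)}.items():
    a.append(cv2.resize(optics.get_image(n)["img"][y:y+h,x:x+w,::-1],None,fx=3.6,fy=3.6,interpolation=cv2.INTER_CUBIC))
cv2.imwrite("pics/g.png",np.hstack(a))
E
```

```text
time: 11.8
tool_pos: [0.5035, 0.1526, 0.0901]
ee_rot: [3.14, 0.132, -2.904]
ft_force: [-0.2, -0.2, 1.1]
finger_gap: 0.996
grasp_force: 0.0
t 11.8 shift(cur axes) [-0.0003 -0.0001 -0.0021] rot [0.0017 0.0023 0.0026] shift(target axes) [-0.0003 -0.0001 -0.0021] F [-0.2 -0.2  1.1] M [-0.02  0.13  0.01] q [ 0.21  0.72 -0.93  2.23  1.19  0.65  0.21]
```

View pics/g.png

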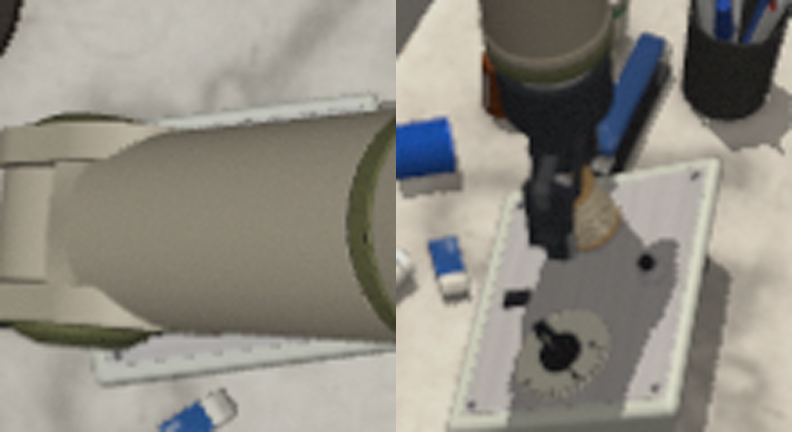

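The top view is blocked by the forearm. In the scene view the fingers straddle the bobbin, with the near finger at about (549,220) in the crop. Closing gently.

```bash
python3 -m inch '[[0,0,-0.002,0,0,0],[0,0,0,0,0,0],[0,0,0,0,0,0],[0,0,0,0,0,0],[0,0,0,0,0,0],[0,0,0,0,0,0]]' 0.0 20; python3 d.py '*B(.13,.0)'
```

```text
time: 12.5
tool_pos: [0.5032, 0.1524, 0.094]
ee_rot: [3.141, 0.135, -2.904]
ft_force: [-2.6, -0.4, 6.1]
finger_gap: 0.539
grasp_force: 19.6
t 12.5 shift(cur axes) [-0.0001  0.      0.0018] rot [0.001  0.0046 0.0028] shift(target axes) [-0.0001  0.      0.0018] F [-2.6 -0.4  6.1] M [-0.29  0.34 -0.01] q [ 0.22  0.72 -0.94  2.23  1.18  0.66  0.21]
```

```bash
python3 -m inch '[[0,0,0,0,0,0],[0.0015,0,-0.0037,0,0,0],[0.0015,0,-0.0037,0,0,0],[0,0,0,0,0,0]]' - 30; python3 d.py '*B(.13,.008)'
```

```text
time: 12.9
tool_pos: [0.4993, 0.1516, 0.1009]
ee_rot: [3.141, 0.134, -2.904]
ft_force: [1.3, 0.7, 1.5]
finger_gap: 0.537
grasp_force: 30.9
t 12.9 shift(cur axes) [-0.0001 -0.      0.0018] rot [0.0014 0.0044 0.0028] shift(target axes) [-0.0001 -0.      0.0018] F [1.3 0.7 1.5] M [ 0.05 -0.11  0.03] q [ 0.22  0.7  -0.95  2.23  1.16  0.66  0.23]
```

Force is low, so I'll keep drawing it off along the axis.

```bash
python3 -m inch '[[0.0023,0,-0.0055,0,0,0],[0.0023,0,-0.0055,0,0,0],[0.0023,0,-0.0055,0,0,0],[0.0023,0,-0.0055,0,0,0],[0,0,0,0,0,0]]'; python3 d.py '*B(.13,.032)'; python3 -m inch '[[0.0023,0,-0.0055,0,0,0],[0.0023,0,-0.0055,0,0,0],[0.0023,0,-0.0055,0,0,0],[0.0023,0,-0.0055,0,0,0],[0.0023,0,-0.0055,0,0,0],[0.0023,0,-0.0055,0,0,0],[0.0023,0,-0.0055,0,0,0],[0,0,0,0,0,0]]'; python3 d.py '*B(.13,.074)'
```

```text
time: 13.4
tool_pos: [0.4874, 0.1488, 0.1217]
ee_rot: [3.141, 0.135, -2.904]
ft_force: [1.3, 1.0, 1.9]
finger_gap: 0.534
grasp_force: 31.2
t 13.4 shift(cur axes) [-0.0003 -0.0001  0.0019] rot [0.0014 0.0046 0.0029] shift(target axes) [-0.0003 -0.0001  0.0019] F [1.3 1.  1.9] M [ 0.19 -0.31 -0.03] q [ 0.25  0.66 -0.99  2.24  1.1   0.67  0.27]
time: 14.2
tool_pos: [0.4667, 0.1434, 0.1573]
ee_rot: [3.141, 0.134, -2.904]
ft_force: [-0.1, 0.4, 0.7]
finger_gap: 0.533
grasp_force: 31.1
t 14.2 shift(cur axes) [-0.0009  0.0003  0.0012] rot [0.0011 0.0038 0.0028] shift(target axes) [-0.0009  0.0003  0.0012] F [-0.1  0.4  0.7] M [-0.04  0.13 -0.06] q [ 0.31  0.6  -1.06  2.26  0.99  0.69  0.34]
```

```bash
python3 -m inch '[[0.0046,0,-0.011,0,0,0],[0.005,0,-0.03,0,0,0],[0,0,-0.04,0,0,0],[0,0,-0.03,0,0,0]]'; python3 d.py '*PL(.13,.16)'
```

```text
time: 14.6
tool_pos: [0.4429, 0.1381, 0.2667]
ee_rot: [3.139, 0.133, -2.903]
ft_force: [0.2, 0.0, -1.1]
finger_gap: 0.534
grasp_force: 31.1
t 14.6 shift(cur axes) [-0.0831 -0.3108  0.0961] rot [0.0017 0.5262 0.0041] shift(target axes) [-0.1215 -0.3102  0.0415] F [ 0.2  0.  -1.1] M [-0.07  0.13 -0.02] q [ 0.52  0.42 -1.26  2.17  0.64  0.81  0.67]
```

```bash
python3 -m inch '[[-0.01,-0.039,0,0,0,0],[-0.01,-0.039,0,0,0,0],[-0.01,-0.039,0,0,0,0],[-0.01,-0.039,0,0,0,0],[-0.01,-0.039,0,0,0,0],[-0.01,-0.039,0,0,0,0],[-0.01,-0.039,0,0,0,0],[-0.01,-0.038,0,0,0,0],[0,0,0,0,0.13,0],[0,0,0,0,0.13,0],[0,0,0,0,0.13,0],[0,0,0,0,0.13,0]]'; python3 d.py '*PL(.13,.16)'
```

```text
time: 15.8
tool_pos: [0.594, -0.1459, 0.2761]
ee_rot: [3.14, -0.391, -2.904]
ft_force: [1.4, -0.2, -1.4]
finger_gap: 0.538
grasp_force: 31.1
t 15.8 shift(cur axes) [-0.0502  0.0011  0.0813] rot [0.0001 0.0022 0.0026] shift(target axes) [-0.0504  0.0012  0.0812] F [ 1.4 -0.2 -1.4] M [ 0.11 -0.45 -0.03] q [ 0.65  0.78 -1.04  1.54  0.6   1.61  1.32]
```

```bash
python3 -m inch '[[-0.02,0,0.033,0,0,0],[-0.02,0.0006,0.033,0,0,0],[-0.01,0.0006,0.015,0,0.002,0.002],[0,0,0,0,0,0]]'>/dev/null; python3 d.py '*PL(.13,.04)'
```

```text
t 16.2 shift(cur axes) [-0.0456 -0.0008  0.1084] rot [0.0015 0.0011 0.0021] shift(target axes) [-0.0457 -0.0005  0.1084] F [-0.7 -0.5 -0.6] M [ 0.15 -0.44  0.01] q [ 0.61  0.89 -0.99  1.59  0.67  1.49  1.26]
```

```bash
python3 -m inch '[[-0.011,0,0.027,0,0,0],[-0.011,0,0.027,0,0,0],[-0.011,0,0.027,0,0,0],[-0.0115,-0.0005,0.027,0,0,0],[0,0,0,0,0,0],[0,0,0,0,0,0]]'>/dev/null; python3 d.py '*PL(.13,.0)'; python3 - <<'E'
from h import *
a=[]
for n,(x,y,w,h) in {"top":(310,160,70,110),"scene":(220,220,110,110)}.items():
    a.append(cv2.resize(optics.get_image(n)["img"][y:y+h,x:x+w,::-1],None,fx=4.4,fy=4.4,interpolation=cv2.INTER_CUBIC))
cv2.imwrite("pics/pl.png",np.hstack(a))
E
```

```text
t 16.8 shift(cur axes) [-0.0161  0.0002  0.0422] rot [0.0002 0.0062 0.0006] shift(target axes) [-0.0164  0.0002  0.0421] F [-0.2  1.   0.1] M [ 0.18 -0.44  0.03] q [ 0.58  1.01 -0.93  1.65  0.78  1.35  1.19]
```

View pics/pl.png

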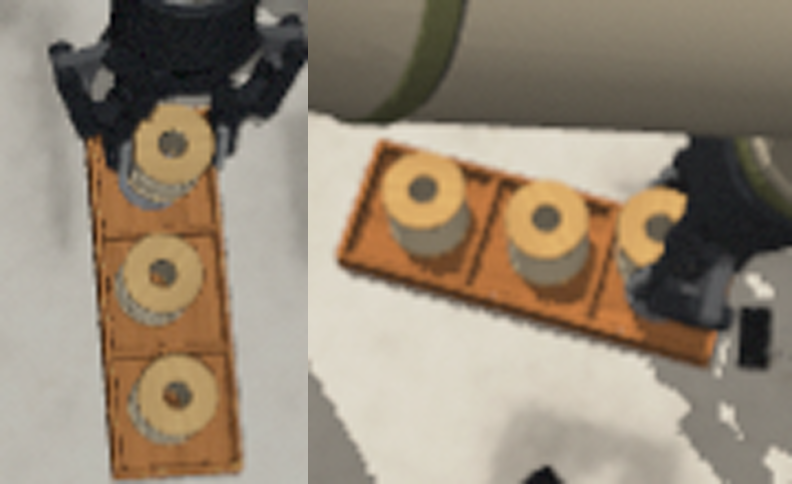

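The bobbin hangs upright over the free pocket, with its bore at crop (172,143). The spares and clip are untouched. I'll check its measured position.

```bash
python3 - <<'E'
from h import *
p=optics.get_image("top")
print(onz(p,(310+172/4.4-.5,160+143/4.4-.5),.052+.0455))
# tray corners on z=.02 from top crop
for c in((92,135),(112,478),(243,468)): print(onz(p,(310+c[0]/4.4-.5,160+c[1]/4.4-.5),.02))
E
```

```text
[ 0.61345113 -0.13870476  0.0975    ]
[ 0.63411622 -0.10073224  0.02      ]
[ 0.43662374 -0.12942421  0.02      ]
[ 0.44994061 -0.20292352  0.02      ]
```

```bash
python3 -m inch '[[-0.006,0,0.009,0,0,0],[-0.004,0,0.01,0,0,0],[-0.004,0,0.0095,0,0.006,0],[-0.002,0,0.0045,0,0,0],[0,0,0,0,0,0],[0,0,0,0,0,0]]'; python3 d.py '*PL(.13,.0)'
```

```text
time: 17.55
tool_pos: [0.6114, -0.1403, 0.0284]
ee_rot: [3.141, -0.395, -2.905]
ft_force: [-0.3, -0.7, -0.2]
finger_gap: 0.533
grasp_force: 31.2
t 17.55 shift(cur axes) [ 0.0001 -0.0002  0.0071] rot [ 0.0004 -0.0011  0.0015] shift(target axes) [ 0.0001 -0.0002  0.0071] F [-0.3 -0.7 -0.2] M [ 0.07 -0.51 -0.06] q [ 0.57  1.06 -0.91  1.65  0.81  1.32  1.17]
```

```bash
python3 -m inch '[[-0.0008,0,0.0018,0,0,0],[-0.0008,0,0.0018,0,0,0],[0,0,0,0,0,0]]'|sed -n 2,4p;  python3 -m inch '[[-0.0004,0,0.001,0,0,0],[-0.0004,0,0.001,0,0,0],[0,0,0,0,0,0]]'|sed -n 2,4p
```

```text
tool_pos: [0.6115, -0.1406, 0.0246]
ee_rot: [3.141, -0.395, -2.905]
ft_force: [0.1, 0.6, -0.1]
tool_pos: [0.6116, -0.1406, 0.0235]
ee_rot: [-3.141, -0.395, -2.905]
ft_force: [-1.5, -0.4, 7.2]
```

```bash
python3 -m inch '[[0,0,-0.0003,0,0,0],[0,0,0,0,0,0]]' - 20|tail -3; python3 -m inch '[[0,0,0,0,0,0],[0,0,0,0,0,0],[0,0,0,0,0,0],[0,0,0,0,0,0]]' 0.95; python3 -m inch '[[0,0,-0.015,0,0,0],[0,0,-0.03,0,0,0],[0,0,-0.04,0,0,0],[0,0,-0.04,0,0,0]]'; python3 d.py '*KN(1,.5,.12)'
```

```text
ft_force: [-1.2, -0.5, 6.1]
finger_gap: 0.535
grasp_force: 31.6
time: 18.75
tool_pos: [0.6116, -0.1405, 0.0226]
ee_rot: [3.141, -0.394, -2.905]
ft_force: [-1.0, 0.0, 0.5]
finger_gap: 0.948
grasp_force: 0.0
time: 19.15
tool_pos: [0.659, -0.1289, 0.1403]
ee_rot: [3.14, -0.394, -2.905]
ft_force: [0.1, 0.2, -0.5]
finger_gap: 0.948
grasp_force: 0.0
t 19.15 shift(cur axes) [0.1361 0.2048 0.0167] rot [-0.6546 -0.383   0.7655] shift(target axes) [0.2437 0.0297 0.0212] F [ 0.1  0.2 -0.5] M [ 0.1  -0.36 -0.01] q [ 0.54  0.97 -0.96  1.48  0.71  1.5   1.26]
```

```bash
python3 -m inch '[[0,0,-0.04,0,0,0],[0,0,-0.04,-0.08,-0.048,0.096],[0,0,0,-0.082,-0.048,0.096],[0,0,0,-0.082,-0.048,0.096],[0,0,0,-0.082,-0.048,0.096],[0,0,0,-0.082,-0.048,0.096],[0,0,0,-0.082,-0.048,0.096],[0,0,0,-0.082,-0.048,0.096],[0,0,0,-0.082,-0.047,0.094],[0,0,0,0,0,0]]' 0.5; python3 d.py '*KN(1,.52,.12)'; python3 - <<'E'
from h import *
a=[]
for n,(x,y,w,h) in {"top":(240,160,130,120),"scene":(220,180,70,120)}.items():
    a.append(cv2.resize(optics.get_image(n)["img"][y:y+h,x:x+w,::-1],None,fx=4,fy=4,interpolation=cv2.INTER_CUBIC))
cv2.imwrite("pics/af.png",np.hstack(a))
E
```

```text
time: 20.15
tool_pos: [0.6867, -0.1246, 0.2119]
ee_rot: [2.702, -0.178, 2.523]
ft_force: [0.4, -0.6, -0.2]
finger_gap: 0.503
grasp_force: 0.0
t 20.15 shift(cur axes) [ 0.251  -0.0204  0.079 ] rot [-0.0009  0.0231 -0.0039] shift(target axes) [ 0.2491 -0.0195  0.0848] F [ 0.4 -0.6 -0.2] M [-0.52  0.22  0.02] q [ 0.9   0.85 -1.06  1.66  0.33  0.89  0.79]
```

View pics/af.png

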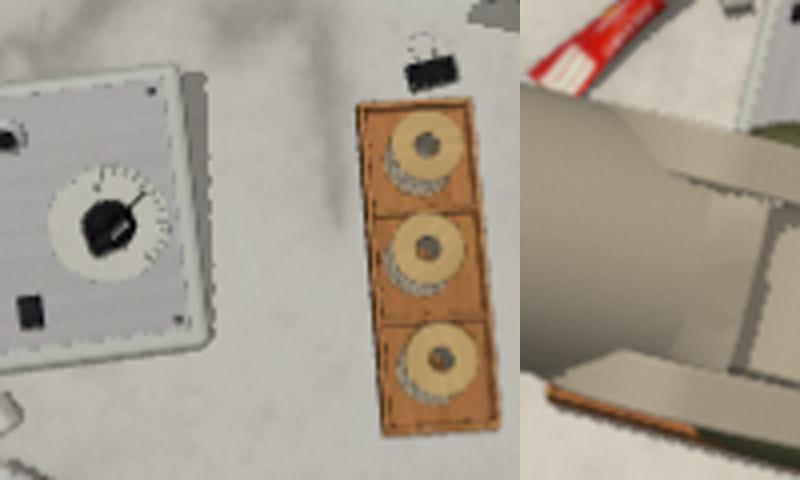

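The bobbin stands upright in the third pocket, top crop (427,145). The knob is still at about 1 rad, with its pointer at (143,193). On to the knob.

```bash
python3 -m inch '[[0.035,-0.003,0,0,0.012,-0.004],[0.035,-0.003,0,0,0.011,0],[0.035,-0.003,0,0,0,0],[0.035,-0.003,0.02,0,0,0],[0.035,-0.003,0.02,0,0,0],[0.035,-0.003,0.02,0,0,0],[0.035,-0.002,0.02,0,0,0],[0,0,0,0,0,0],[0,0,0,0,0,0]]'; python3 d.py '*KN(1,.52,.06)'
```

```text
time: 21.15
tool_pos: [0.4869, 0.0381, 0.1803]
ee_rot: [2.698, -0.195, 2.547]
ft_force: [0.9, -0.4, 0.2]
finger_gap: 0.496
grasp_force: 0.0
t 21.15 shift(cur axes) [-0.0264 -0.0031  0.0546] rot [-0.0021 -0.0022  0.0103] shift(target axes) [-0.0263 -0.0029  0.0547] F [ 0.9 -0.4  0.2] M [-0.49  0.06 -0.01] q [ 0.86  0.67 -1.1   2.21  0.29  0.44  0.59]
```

```bash
python3 -m inch '[[-0.01,-0.001,0.02,0,0,0.005],[-0.01,-0.001,0.02,0,0,0.005],[-0.0063,-0.001,0.0147,0,0,0],[0,0,0,0,0,0]]' >/dev/null; python3 d.py '*KN(1,.52,.016)'; python3 - <<'E'
from h import *
p=optics.get_image("scene")
cv2.imwrite("pics/kn.png",cv2.resize(p["img"][120:250,250:380,::-1],None,fx=4.5,fy=4.5,interpolation=cv2.INTER_CUBIC))
E
```

```text
t 21.55 shift(cur axes) [-0.02    0.0009  0.0371] rot [-0.0007 -0.0021 -0.0044] shift(target axes) [-0.0199  0.0008  0.0371] F [-1.4  0.3 -0.4] M [-0.49  0.14 -0.01] q [ 0.73  0.74 -0.95  2.21  0.36  0.34  0.55]
```

View pics/kn.png

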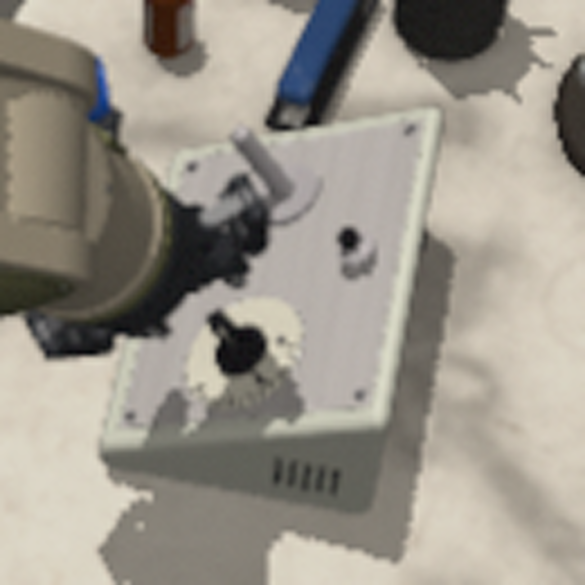

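```bash
python3 - <<'E'
import sys;sys.argv=["x","0"]
import h;from h import *
import d
p=optics.get_image("scene");o=get_obs()
f=lambda X:((proj(p,X)[0]-[249.5,119.5])*4.5).round()
print("tcp",f(o["tool_pos"]))
D=d.knob-.018*d.n
for th in(.8,1.0,1.2):
    b=np.cos(th)*d.ex-np.sin(th)*d.ey
    print(th,[f(D+.028*d.n+s*.0155*b) for s in(-1,1)],f(D+.028*b+.002*d.n))
print(f(D),f(D+.007*d.n))
Rc=R.from_euler("xyz",o["ee_rot"]).as_matrix()
print([f(o["tool_pos"]+Rc@[0,s*.021,-.006]) for s in(-1,1)])
E
```

```text
tcp [194. 294.]
0.8 [array([209., 309.]), array([235., 339.])] [268. 376.]
1.0 [array([214., 305.]), array([231., 342.])] [260. 382.]
1.2 [array([219., 303.]), array([226., 345.])] [251. 386.]
[246. 350.] [240. 344.]
[array([159., 314.]), array([223., 272.])]
```

The knob is at crop (240,350) with its bar's tail at (213,316). The open fingertips at (160,325) and (240,275) match the prediction. Descending.

```bash
python3 -m inch '[[-0.005,0.0003,0.0093,0,0,-0.004],[-0.005,0.0003,0.0093,0,0,0],[-0.005,0.0002,0.0093,0,0,0],[-0.005,0,0.0092,0,0,0],[0,0,0,0,0,0]]';python3 d.py '*KN(1,.52,.016)'
```

```text
time: 22.15
tool_pos: [0.5316, 0.0512, 0.087]
ee_rot: [2.699, -0.2, 2.536]
ft_force: [0.3, -0.7, -0.2]
finger_gap: 0.496
grasp_force: 0.0
t 22.15 shift(cur axes) [-0.0012  0.0012 -0.0001] rot [-0.0011 -0.0024 -0.0016] shift(target axes) [-0.0012  0.0012 -0.0001] F [ 0.3 -0.7 -0.2] M [-0.46  0.11  0.05] q [ 0.66  0.8  -0.87  2.19  0.4   0.28  0.54]
```

```bash
python3 -m inch '[[-0.001,0.001,0,0,0,0],[0,0,0,0,0,0],[0,0,0,0,0,0],[0,0,0,0,0,0],[0,0,0,0,0,0],[0,0,0,0,0,0]]' 0.0 20;python3 d.py '*KN(1,.52,.016)'
```

```text
time: 22.75
tool_pos: [0.5312, 0.0499, 0.0878]
ee_rot: [2.702, -0.2, 2.535]
ft_force: [-3.4, -4.7, -4.3]
finger_gap: 0.125
grasp_force: 25.8
t 22.75 shift(cur axes) [-0.001   0.002   0.0012] rot [-0.0034 -0.0023 -0.0023] shift(target axes) [-0.001   0.002   0.0012] F [-3.4 -4.7 -4.3] M [-1.63  0.88  0.39] q [ 0.66  0.79 -0.87  2.19  0.4   0.28  0.54]
```

```bash
python3 -m inch '[[0,-0.0012,0,0,0,0],[-0.0008,0,0,0,0,0],[0,0,0,0,0,0]]' - 30 | sed -n 2,6p; python3 -m inch '[[0,0,0,0.025,0,-0.043],[0,0,0,0.05,0,-0.087],[0,0,0,0.05,0,-0.087],[0,0,0,0.05,0,-0.087],[0,0,0,0.025,0,-0.043],[0,0,0,0,0,0]]';sed -i 's/^pk=/knob=knob-.002*np.cross(n,np.cos(1)*ex-np.sin(1)*ey)\npk=/' d.py; python3 d.py '*KN(.6,.52,.016)'
```

```text
tool_pos: [0.5312, 0.0499, 0.0877]
ee_rot: [2.7, -0.2, 2.537]
ft_force: [-5.6, -2.1, 1.7]
finger_gap: 0.12
grasp_force: 31.3
time: 23.65
tool_pos: [0.5309, 0.0495, 0.0875]
ee_rot: [2.86, -0.076, 2.866]
ft_force: [-6.4, -5.3, 1.7]
finger_gap: 0.119
grasp_force: 31.5
t 23.65 shift(cur axes) [-0.0011  0.0005  0.0011] rot [-0.0051 -0.0044  0.0016] shift(target axes) [-0.0011  0.0005  0.0011] F [-6.4 -5.3  1.7] M [-1.11  1.27  0.5 ] q [ 0.53  0.75 -0.83  2.13  0.55  0.46  0.65]
```

```bash
python3 -m inch '[[0,0,0,0.025,0,-0.043],[0,0,0,0.05,0,-0.087],[0,0,0,0.05,0,-0.087],[0,0,0,0.05,0,-0.087],[0,0,0,0.025,0,-0.043],[0,0,0,0,0,0]]'>/dev/null; python3 d.py '*KN(.2,.52,.016)';python3 -m inch '[[0,0,0,0.025,0,-0.043],[0,0,0,0.025,0,-0.043],[0,0,0,0.015,0,-0.026],[0,0,0,0,0,0]]'>/dev/null; python3 d.py '*KN(0.07,.52,.016)'
```

```text
t 24.25 shift(cur axes) [-0.0013  0.0008  0.001 ] rot [-0.0053 -0.0059  0.0016] shift(target axes) [-0.0013  0.0008  0.001 ] F [-6.2 -5.8  0.4] M [-1.11  1.28  0.28] q [ 0.38  0.71 -0.77  2.12  0.72  0.59  0.75]
t 24.65 shift(cur axes) [-0.0014  0.0009  0.0009] rot [-0.0042 -0.0063 -0.0004] shift(target axes) [-0.0014  0.0009  0.0009] F [-5.8 -5.4  0.1] M [-1.03  1.27  0.18] q [ 0.33  0.7  -0.75  2.12  0.78  0.63  0.77]
```

```bash
python3 -m inch '[[0,0,0,0.015,0,-0.026],[0,0,0,0,0,0]]'>/dev/null; python3 d.py '*KN(0.04,.52,.016)';python3 -m inch '[[0,0,0,0.02,0,-0.035],[0,0,0,0,0,0]]'>/dev/null; python3 d.py '*KN(0.0,.52,.016)'; python3 -m inch '[[0,0,0,0.02,0,-0.035],[0,0,0,0,0,0]]'>/dev/null; python3 d.py '*KN(-.04,.52,.016)'
```

```text
t 24.85 shift(cur axes) [-0.0014  0.0009  0.0009] rot [-0.0039 -0.0064 -0.0007] shift(target axes) [-0.0014  0.0009  0.0009] F [-5.8 -4.8  0.3] M [-0.98  1.23  0.18] q [ 0.32  0.7  -0.75  2.12  0.8   0.63  0.78]
t 25.05 shift(cur axes) [-0.0015  0.001   0.0008] rot [-0.0039 -0.0066 -0.0004] shift(target axes) [-0.0015  0.001   0.0008] F [-6.1 -4.4 -0.4] M [-1.03  1.27 -0.05] q [ 0.3   0.69 -0.74  2.12  0.82  0.64  0.78]
t 25.25 shift(cur axes) [-0.0016  0.0011  0.0008] rot [-0.0037 -0.0069 -0.0016] shift(target axes) [-0.0016  0.0011  0.0008] F [-6.  -5.1  0.2] M [-0.85  1.46 -0.61] q [ 0.29  0.69 -0.74  2.12  0.84  0.65  0.79]
```

The stop shows as a clear jump in moment. Releasing and backing out along the axis.

```bash
python3 -m inch '[[0,0,0,0,0,0],[0,0,0,0,0,0],[0,0,0,0,0,0],[0,0,0,0,0,0]]' 0.5|tail -3; python3 -m inch '[[0.005,0,-0.0087,0,0,0],[0.005,0,-0.0087,0,0,0],[0.01,0,-0.017,0,0,0],[0.015,0,-0.026,0,0,0],[0.01,0,-0.04,0,0,0],[0,0,-0.04,0,0,0],[0,0,-0.04,0,0,0]]'; python3 d.py '[.5,-.35,.35],RD'
```

```text
ft_force: [1.1, -0.0, 0.4]
finger_gap: 0.502
grasp_force: 0.0
time: 26.35
tool_pos: [0.4869, 0.0416, 0.2702]
ee_rot: [-3.119, -0.0, -2.872]
ft_force: [1.3, 0.4, 0.2]
finger_gap: 0.501
grasp_force: 0.0
t 26.35 shift(cur axes) [ 0.0918 -0.3826 -0.0712] rot [-0.0224  0.0004  0.0698] shift(target axes) [ 0.065  -0.3864 -0.0798] F [1.3 0.4 0.2] M [-0.02 -0.04 -0.02] q [ 0.54  0.42 -1.01  2.04  0.47  0.93  1.11]
```

```bash
python3 -m inch '[[0,-0.03,-0.03,0,0,0],[0,-0.04,-0.03,0,0,0],[0,-0.04,-0.02,0,0,0],[0,-0.04,0,0,0,0],[0,-0.04,0,0,0,0],[0,-0.04,0,0,0,0],[0,-0.04,0,0,0,0],[0,-0.04,0,0,0,0],[0,-0.04,0,0,0,0],[0,-0.04,0,0,0,0],[0,-0.04,0,0,0,0],[0,0,0,0,0,0]]'|head -2; python3 - <<'E'
from h import *
a=[]
for n,(x,y,w,h,s) in {"top":(250,160,125,110,4),"scene":(275,160,60,88,5)}.items():
    a.append(cv2.resize(optics.get_image(n)["img"][y:y+h,x:x+w,::-1],None,fx=s,fy=s,interpolation=cv2.INTER_CUBIC))
cv2.imwrite("pics/end.png",np.hstack(a))
E
```

```text
time: 27.55
tool_pos: [0.601, -0.3775, 0.3566]
```

View pics/end.png

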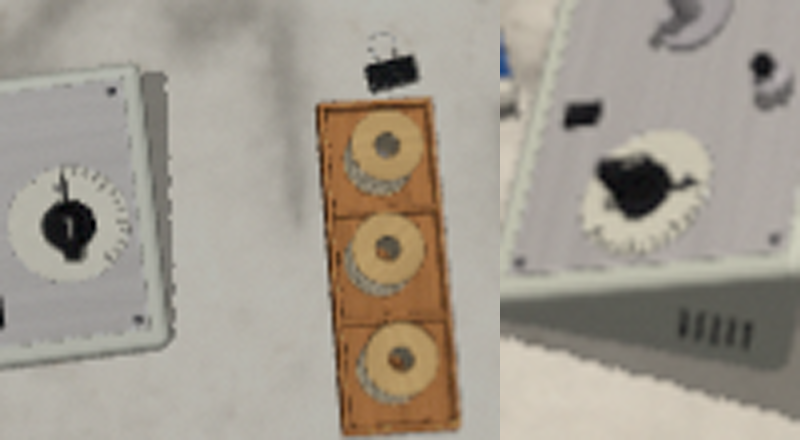

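The pointer lies at the zero tick, crop (63,170), parallel to the winder's side. The bobbin stands in its pocket at (387,145), and the spares and clip are in place.

```bash
python3 -c "
from cell import r
print(r.close_job())"
```

```text
the job is handed in; nothing more can be done
None
```

The bobbin is off the spindle and standing upright in the free tray pocket, the counter knob is back at its zero stop, and the job was handed in at about 28 s; no verdict was returned.

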